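# Stand the check-weight case on the market scale, weight end down

## Task

Before the market opens the scale must be checked: stand the short wooden weight case upright on the scale's steel plate, with its heavy end down. Both ends look alike and the brass weight is hidden inside one of them, so lift the case by its two brass side knobs and see which end dips. Set it down gently, let go of it, and leave the long case and the punnet of plums where they are.

Things in the scene. Friction and masses are not known exactly. Their poses are not given: they have to be found in the camera images.
- case: Short wooden case 110 mm long (x), 40 wide (y), 44 thick, 0.45-0.7 kg, lying flat, any yaw; origin at its middle, 22 mm up. At mid-length of each long side (on y) a brass knob, 16 mm across, 58 mm over both flat ends, swivels freely: gripped there from above, the case swings about y and in 2 s hangs heavy end straight down, corners sweeping 60 mm radius. Which end (+x or -x) is heavy cannot be seen.
- scale: The white bench scale, fixed, with a flat steel plate 210 mm (its x axis) by 200 mm (y) on top; nothing stands above the plate. Origin under the plate's centre at table height; the plate's top is 65 mm above it. A low display panel, 35 mm high, juts out on its -x side to 166 mm from the origin.
- long_case: A longer wooden case of the same make, 170 mm long (x), 40 mm wide, 44 mm high, without knobs, lying flat on the table; origin at its middle. It is to be left alone.
- plum_punnet: An open cardboard punnet full of plums, 145 mm (x) by 110 mm (y), 65 mm high with the fruit, standing on the table beyond the cases; origin at the centre of its underside. It is to be left alone.
Mind the look-alikes: they are no part of the job. What is shaped like the case but pink or turquoise is not meant.

How it is judged:
On the way:
1. the case is lifted off the table and hangs heavy end lowest (height (world z) of case above 0.1 m and angle between case's own x axis and vertical below 0.7 rad), for 0.2 s.
At the end, for the whole second after the job is handed in: The case stands upright (within 10 degrees) on its heavy end on the scale's plate, its middle within 85 mm (along the scale's x) and 80 mm (along y) of the plate's centre and 110 to 130 mm above the table, at rest and released (angle between case's own x axis and vertical below 0.17 rad and x of case in the frame of scale between -0.085 and 0.085 m and y of case in the frame of scale between -0.08 and 0.08 m and z of case in the frame of scale between 0.11 and 0.13 m and linear speed of case below 0.02 m/s and contact force between case and the fingers below 0.1 N); the robot touches nothing.
It fails at once if the long case is moved by more than 20 mm (distance of long_case from where it was at the start of the episode above 0.02 m).
It fails at once if the plum punnet is moved by more than 20 mm (distance of plum_punnet from where it was at the start of the episode above 0.02 m).
It fails at once if the case is dropped (falls faster than 0.55 m/s out of the fingers, as from over 15 mm) (linear speed of case above 0.55 m/s and contact force between case and the fingers below 0.1 N).
It also fails if it takes over 37 s, if anything falls off the work surface, if the arm or the gripper's body presses on something with over 40 N, if the wrist force passes 120 N, or if a joint passes its speed limit or range.

## Robot

A 6-joint arm with a two-finger parallel gripper is mounted at the origin on the work surface. World frame = base frame: x ahead of the robot, y to its left, z up, the work surface at z = 0. Lengths are in m, angles in rad, forces in N, time in s.
With the tool pointing down it reaches from about 0.35 to 0.925 m from the base axis. Payload 6.4 kg.
Tool frame: the origin (TCP) lies at the very end of the fingers, on their centre line; the grasp point (between the pads) lies 19 mm behind it; z points along the fingers, y is the direction in which the jaws open and shut (so a half turn about z gives the same grasp; the last joint's range is limited). The gripper opens to 94 mm and grips with 3 to 60 N. Pads are 16 mm wide; open, the fingers measure 119 mm over their backs; the gripper's body (75 mm by 177 mm) begins 78 mm behind the grasp point.
Start: joints at [0.955, 0.245, 1.558, -0, 1.339, -0.174], TCP at [0.278, 0.588, 0.205] pointing down, gripper open.
Joint ranges: [-3.13, 3.13], [-1.02, 2.26], [0.13, 2.54], [-0.95, 4.09], [0.21, 2.88], [-2.74, 2.74]. Speed limits (rad/s): [2.57, 2.57, 3.14, 3.14, 3.14, 3.14].

## Interface

Orientations are given as [roll, pitch, yaw] about the fixed x, y, z axes, in that order (R = Rz(yaw) Ry(pitch) Rx(roll)).
In Python, from rig import arm gives the robot as it stands. The module is installed in compiled form; this text tells all that it offers.
- The arm moves only by the tool arm_command, never from a script. Its argument "rows" is a list of rows, each a list of 5 numbers: the shift along the world's x, y, z in m, then the turn about the world's z in rad, then the finger opening in m, from 0 to 0.094. In form: [[dx, dy, dz, roll, claw], ...]. A call has 1 to 10 rows; each row is the pose to reach, as a shift and turn from the pose commanded when the call began; what a row does not reach only later rows make up. A row lasts 1/12 s, in which the tool goes at most 41.7 mm and 7.16 degrees, less where a joint would pass 70% of its speed; a pose out of reach is approached as far as the arm can. A call with a gripper value outside its range is refused whole. The fingers move at their own pace and stop on an object; "force" is the grip in N (left out, the last holds). Time passes only in rows, so rows that repeat a pose let the fingers close. It gives the time, the measured TCP pose, the force and the opening at its end, in the units of the state.
- arm.observe(): the state, without advancing time (a new reading comes with each control period).
- arm.snapshot(name): name is "scene" or "top" or "wrist"; returns a dict with "pixels" (384x512x3 uint8, red, green, blue), "vertical_fov" (degrees; the focal length in pixels is half the picture's height over the tangent of half this angle, whatever the lens; pixels are square), "cx", "cy" (the principal point, pixels), "rvec" (rotation vector, rad) and "tvec" (3), from world to camera coordinates, as OpenCV has them; the wrist camera has in their place "T_tool_cam" (4x4, takes a point from camera to tool coordinates, whose origin is the TCP and whose axes are the flange's). Camera axes: x right, y down, z forward; pixel columns grow to the right and rows downward; lengths in m; the calibration is good to about 2 mm. The wrist camera is an equidistant fisheye: a pixel r from the principal point sees the ray r / f radians off the axis. A picture is of the moment at which its call begins: read the wrist's pose just before it. There is no depth.
- arm.job_done(): hands the job in, once; it reports no verdict.
The state is a dict: "time_s": time; "joint_positions": joint angles; "joint_velocities": joint speeds; "tau": joint torques, N m; "ee_pos": TCP position; "tool_rot": TCP orientation; "wrist_force": force on the tool from outside, world axes, zero at the start; "torque": the same for the moment, N m; "finger_gap": opening from 0.0 (shut) to 1.0 (fully open).
Only numpy, scipy, OpenCV 4.12 (cv2) and the standard library are available. Lean on these libraries where they do the work, as an engineer would, in place of code of your own. Each camera call takes 0.05 s, during which the arm holds its last target. There are 200 camera calls.

## Working session

There is one attempt and no reset: what is moved stays moved. The work goes in short steps, Python scripts to look and compute and a tool call to move; the robot and the scene stay as the last step left them, time stands still between calls to the robot, and variables do not carry over. Pictures are saved under pics/ and viewed, about 8 in all and at most 12, crops included, and the job is handed in when it is done.

Besides the shell and the picture viewer there is one more tool, called after ">>>" as name([rows], argument=value, ...), one row to a line, values as JSON. arm_command: Moves the arm, as the interface text tells. Its arguments: {"type":"object","properties":{"rows":{"type":"array","items":{"type":"array","items":{"type":"number"}}},"force":{"type":"number"}},"required":["rows"]}

```bash
mkdir -p pics; cat > h.py <<'E'
import numpy as np, cv2
from rig import arm
def ray(s,u,v):
    f=s["pixels"].shape[0]/2/np.tan(np.radians(s["vertical_fov"])/2)
    R=cv2.Rodrigues(np.array(s["rvec"],float))[0]; t=np.array(s["tvec"],float).ravel()
    d=R.T@np.array([(u-s["cx"])/f,(v-s["cy"])/f,1.]); return -R.T@t,d
def onz(s,u,v,z):
    o,d=ray(s,u,v); return o+d*(z-o[2])/d[2]
def proj(s,P):
    f=s["pixels"].shape[0]/2/np.tan(np.radians(s["vertical_fov"])/2)
    R=cv2.Rodrigues(np.array(s["rvec"],float))[0]
    c=R@np.array(P,float)+np.array(s["tvec"],float).ravel(); return f*c[:2]/c[2]+[s["cx"],s["cy"]]
def save(s,n,box=None,k=1):
    p=s["pixels"][...,::-1]
    if box: p=p[box[1]:box[3],box[0]:box[2]]
    cv2.imwrite(f"pics/{n}.png",cv2.resize(p,None,fx=k,fy=k,interpolation=cv2.INTER_CUBIC))
E
python3 - <<'E'
from h import *
import pickle
for n in("top","scene"):
    s=arm.snapshot(n); save(s,n+"0",k=1.5); pickle.dump(s,open(n+"0.pkl","wb"))
    print(n,s["vertical_fov"],-cv2.Rodrigues(np.array(s["rvec"],float))[0].T@np.array(s["tvec"]).ravel())
print(arm.observe())
E
```

```text
top 45.056015571794376 [ 0.19427838 -0.13868604  1.62258531]
scene 53.896891058864526 [ 1.3698482  -0.02692377  0.63944256]
{'time_s': 0.1, 'joint_positions': array([ 9.54903232e-01,  2.45716310e-01,  1.55883688e+00,  2.33804252e-05,
        1.33866885e+00, -1.74102448e-01]), 'joint_velocities': array([ 0.00070063,  0.00200457, -0.00316862,  0.00090512,  0.00139747,
        0.00096808]), 'tau': array([-1.11036905e-03, -4.16916740e+01, -3.15526199e+01,  6.86506229e-02,
        3.10507917e-02, -5.20496951e-05]), 'ee_pos': array([0.27760605, 0.58717618, 0.20450309]), 'tool_rot': array([-3.13999183e+00, -3.04650595e-04,  2.69979637e+00]), 'wrist_force': array([-0.65443822,  0.73901202,  0.12931938]), 'torque': array([ 0.03972706, -0.02865639,  0.0388293 ]), 'finger_gap': 0.9986947316284024}
```

View pics/top0.png

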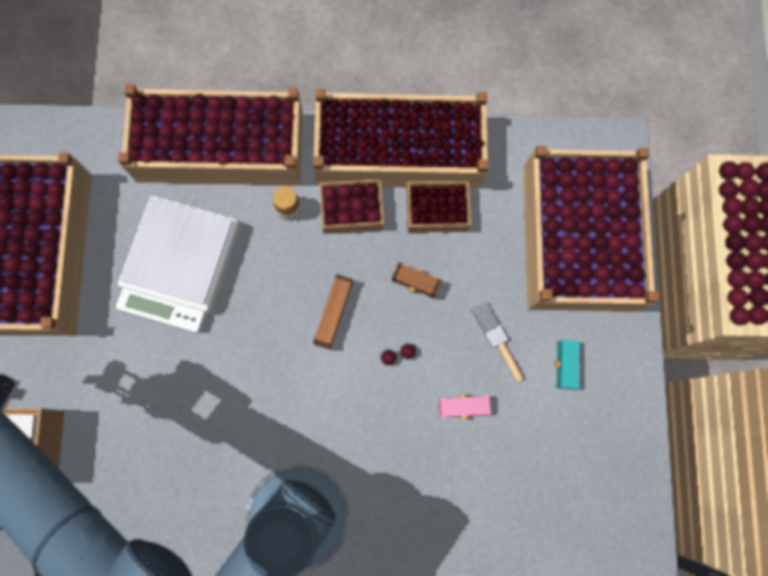

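View pics/scene0.png

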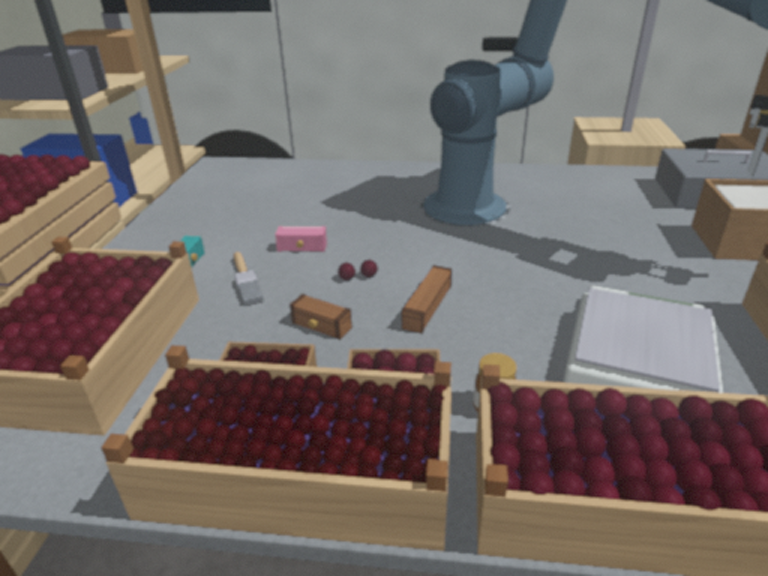

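Top view (768-wide picture): the brown block with knobs is at (416,279), and the long case without knobs at (333,312). The pink (465,406) and turquoise (569,365) look-alikes are ruled out by colour. The brown one at (416,279) is short and has brass knobs, so it fits. The scale plate is at about (180,250), and the punnets are at (352,205) and (438,205).

```bash
python3 - <<'E'
from h import *
import pickle
s=pickle.load(open("top0.pkl","rb")); p=s["pixels"]; hsv=cv2.cvtColor(p,cv2.COLOR_RGB2HSV)
def rect(m,z,name,roi):
    mm=np.zeros_like(m); x0,y0,x1,y1=roi; mm[y0:y1,x0:x1]=m[y0:y1,x0:x1]
    cs,_=cv2.findContours(mm,cv2.RETR_EXTERNAL,cv2.CHAIN_APPROX_NONE); c=max(cs,key=cv2.contourArea)
    W=np.array([onz(s,*q[0],z)[:2] for q in c],np.float32)
    r=cv2.minAreaRect(W); b=cv2.boxPoints(r)
    print(name,"px",np.round(cv2.minAreaRect(c)[0],1),"c",np.round(r[0],4),"size",np.round(r[1],4),"ang",round(r[2],1)); print(np.round(b,3).tolist())
m=cv2.inRange(hsv,(4,90,40),(16,255,220))
rect(m,.044,"case",(250,165,305,205)); rect(m,.044,"long",(200,175,245,240))
g=cv2.inRange(hsv,(20,100,60),(28,255,255))
g=cv2.inRange(hsv,(17,110,90),(30,255,255))
ys,xs=np.nonzero(g[165:205,250:305]); print("gold",[(x+250,y+165) for x,y in zip(xs,ys)])
w=cv2.inRange(hsv,(0,0,175),(180,40,255)); rect(w,.065,"scale",(70,120,170,225))
for n,b in(("plum",(210,118,258,156)),("other",(268,118,316,156))):
    rect(255-cv2.inRange(hsv,(0,0,0),(180,60,255)),.06,n,b)
save(s,"case_crop",(245,160,310,210),10)
E
```

```text
case px [277.5 186. ] c [ 0.5397 -0.2631] size [0.1027 0.0468] ang 65.6
[[0.4970000088214874, -0.30000001192092896], [0.5400000214576721, -0.3199999928474426], [0.5820000171661377, -0.22599999606609344], [0.5400000214576721, -0.2070000022649765]]
long px [221.7 207.4] c [ 0.4616 -0.0704] size [0.0386 0.1647] ang 73.0
[[0.37700000405311584, -0.06499999761581421], [0.5350000262260437, -0.11299999803304672], [0.5460000038146973, -0.07599999755620956], [0.3880000114440918, -0.02800000086426735]]
gold [(np.int64(274), np.int64(191)), (np.int64(273), np.int64(192)), (np.int64(274), np.int64(192)), (np.int64(275), np.int64(192)), (np.int64(276), np.int64(192)), (np.int64(274), np.int64(193)), (np.int64(275), np.int64(193)), (np.int64(276), np.int64(193))]
scale px [122.3 174.4] c [0.5764 0.2723] size [0.3649 0.3116] ang 0.6
[[0.3919999897480011, 0.4259999990463257], [0.3959999978542328, 0.11500000208616257], [0.7599999904632568, 0.11800000071525574], [0.7570000290870667, 0.4300000071525574]]
plum px [234. 136.] c [ 0.7145 -0.1082] size [0.1326 0.1634] ang 1.1
[[0.6470000147819519, -0.02800000086426735], [0.6499999761581421, -0.19099999964237213], [0.7820000052452087, -0.1889999955892563], [0.7789999842643738, -0.02500000037252903]]
other px [291.5 136. ] c [ 0.7185 -0.3128] size [0.1329 0.168 ] ang 1.1
[[0.6499999761581421, -0.23000000417232513], [0.6539999842643738, -0.39800000190734863], [0.7870000004768372, -0.39500001072883606], [0.7829999923706055, -0.22699999809265137]]
```

View pics/case_crop.png

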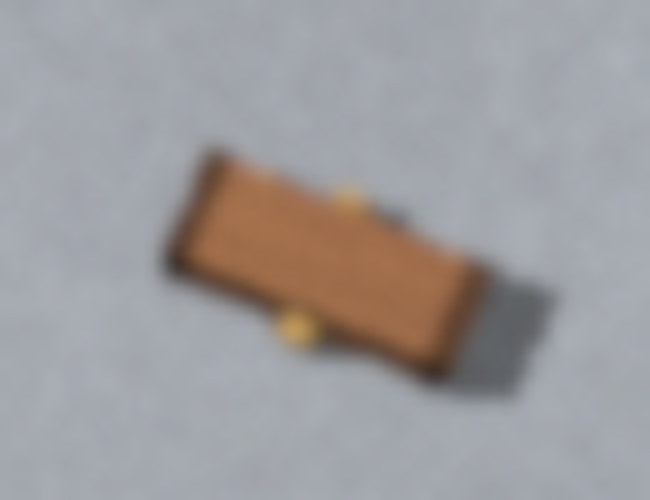

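The crop confirms it: short brown case with a brass knob on each long side. Next I'll refine the grasp point and the scale.

```bash
python3 - <<'E'
from h import *
import pickle
s=pickle.load(open("top0.pkl","rb")); sc=pickle.load(open("scene0.pkl","rb"))
C=[(215,155),(485,268),(437,375),(172,262)]
W=np.array([onz(s,245+x/10-.45,160+y/10-.45,.044)[:2] for x,y in C]); 
print("top corners",W.round(4).tolist(),"mean",W.mean(0).round(4))
a=(W[1]+W[2]-W[0]-W[3])/2; b=(W[0]+W[1]-W[2]-W[3])/2
print("len",np.linalg.norm(a),np.linalg.norm(b),"ang",np.degrees(np.arctan2(-a[1],-a[0])),np.degrees(np.arctan2(b[1],b[0])))
K=np.array([onz(s,245+x/10-.45,160+y/10-.45,.026)[:2] for x,y in[(349,198),(297,328)]]); print("knobs",K.round(4).tolist(),K.mean(0))
# check against the scene view: where does the near knob project
c=W.mean(0); th=np.arctan2(-a[1],-a[0]); n=np.array([np.sin(th),-np.cos(th)])
for q in(1,-1): print("knob proj scene(1.5x)",1.5*proj(sc,[*(c+q*.029*n),.022]))
hsv=cv2.cvtColor(sc["pixels"],cv2.COLOR_RGB2HSV)[195:230,190:240]
ys,xs=np.nonzero(cv2.inRange(hsv,(17,110,90),(30,255,255))); print("gold scene 1.5x",1.5*(xs.mean()+190),1.5*(ys.mean()+195),len(xs))
save(s,"scale_crop",(70,120,170,225),5)
p=s["pixels"]; print(p[165,118],p[150,100],p[210,85],p[190,82])
E
```

```text
top corners [[0.5783, -0.223], [0.5394, -0.3176], [0.501, -0.3007], [0.5396, -0.2082]] mean [ 0.5396 -0.2624]
len 0.10133669232150148 0.04165611895113433 ang 67.49914595799628 -22.36751864378225
knobs [[0.5679, -0.2715], [0.5206, -0.2532]] [ 0.5442126  -0.26238051]
knob proj scene(1.5x) [311.43313612 322.94025063]
knob proj scene(1.5x) [329.3214652  306.63502276]
gold scene 1.5x 312.62068965517244 322.3965517241379 29
[214 212 224] [219 218 229] [165 168 175] [236 239 238]
```

View pics/scale_crop.png

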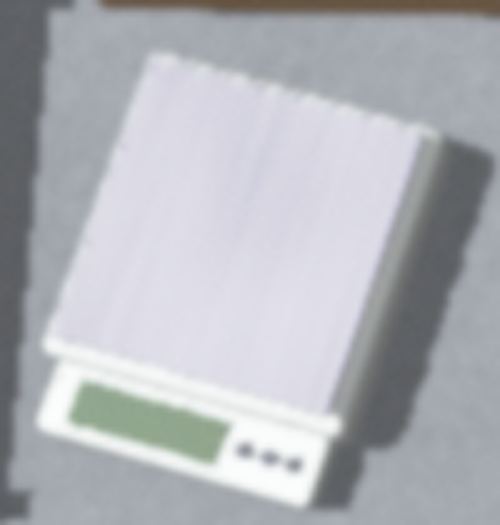

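>>> arm_command([
  [0.263,-0.85,0,-1.52,0.094],
  [0.263,-0.85,0,-1.52,0.094],
  [0.263,-0.85,0,-1.52,0.094],
  [0.263,-0.85,0,-1.52,0.094],
  [0.263,-0.85,0,-1.52,0.094],
  [0.263,-0.85,0,-1.52,0.094],
  [0.263,-0.85,0,-1.52,0.094],
  [0.263,-0.85,0,-1.52,0.094],
  [0.263,-0.85,0,-1.52,0.094],
  [0.263,-0.85,0,-1.52,0.094],
], force=25)

```text
time_s: 0.93
ee_pos: [0.4009, 0.1877, 0.2052]
tool_rot: [-3.142, -0.0, 1.444]
wrist_force: [0.1, 0.5, 0.5]
finger_gap: 1.001
```

```bash
python3 - <<'E'
from h import *
import pickle
s=pickle.load(open("top0.pkl","rb"))
W=np.array([onz(s,70+x/5-.4,120+y/5-.4,.065)[:2] for x,y in[(152,55),(420,132),(335,415),(47,343)]])
print(W.round(3).tolist(),W.mean(0),[np.linalg.norm(W[i]-W[i-1]).round(3) for i in range(4)])
for v in((W[0]+W[1]-W[2]-W[3]),(W[0]+W[3]-W[1]-W[2])): print(np.degrees(np.arctan2(v[1],v[0])))
o=arm.observe();print(o["ee_pos"],o["tool_rot"],o["time_s"])
E
```

```text
[[0.723, 0.361], [0.67, 0.171], [0.469, 0.219], [0.516, 0.418]] [0.59455491 0.29226061] [np.float64(0.215), np.float64(0.197), np.float64(0.207), np.float64(0.204)]
-14.177628652314821
75.68132801431916
[0.40086816 0.18769207 0.2052183 ] [-3.14155457e+00 -3.89411122e-05  1.44405694e+00] 0.9333
```

>>> arm_command([
  [0.14,-0.45,0,-0.264,0.094],
  [0.14,-0.45,0,-0.264,0.094],
  [0.14,-0.45,0,-0.264,0.094],
  [0.14,-0.45,0,-0.264,0.094],
  [0.14,-0.45,0,-0.264,0.094],
  [0.14,-0.45,0,-0.264,0.094],
  [0.14,-0.45,0,-0.264,0.094],
  [0.14,-0.45,0,-0.264,0.094],
  [0.14,-0.45,0,-0.264,0.094],
  [0.14,-0.45,0,-0.264,0.094],
])

```text
time_s: 1.77
ee_pos: [0.5248, -0.2104, 0.2049]
tool_rot: [-3.141, -0.0, 1.185]
wrist_force: [-0.2, 0.2, -0.3]
finger_gap: 1.003
```

>>> arm_command([
  [0.013,-0.042,0,0,0.094],
  [0.013,-0.042,0,0,0.094],
  [0.013,-0.042,0,0,0.094],
  [0.013,-0.042,0,0,0.094],
])

```text
time_s: 2.1
ee_pos: [0.5374, -0.2498, 0.2048]
tool_rot: [-3.14, -0.001, 1.186]
wrist_force: [0.3, 0.4, -0.0]
finger_gap: 1.002
```

```bash
python3 - <<'E'
from h import *
o=arm.observe();print(o["ee_pos"],o["tool_rot"],o["time_s"])
s=arm.snapshot("wrist"); save(s,"wrist1",k=1.5)
from scipy.spatial.transform import Rotation as Ro
T=np.array(s["T_tool_cam"]);R=Ro.from_euler("xyz",o["tool_rot"]).as_matrix()
f=192/np.tan(np.radians(s["vertical_fov"])/2)
def pr(P):
    t=R.T@(np.array(P)-o["ee_pos"]); c=T[:3,:3].T@(t-T[:3,3]); th=np.arctan2(np.hypot(c[0],c[1]),c[2])
    return (np.array([s["cx"],s["cy"]])+f*th*c[:2]/np.hypot(c[0],c[1]))*1.5
c=np.array([.5405,-.2625]);u=np.array([np.cos(1.178),np.sin(1.178)]);n=np.array([-u[1],u[0]])
for q in(1,-1):print("knob",pr([*(c+q*.029*n),.022]).round())
for i in(1,-1):
  for j in(1,-1): print("corner",pr([*(c+i*.055*u+j*.02*n),.044]).round())
E
```

```text
[ 0.53738196 -0.2497627   0.20476089] [-3.14003138e+00 -6.95702261e-04  1.18553689e+00] 2.1
knob [354. 271.]
knob [423. 272.]
corner [364. 208.]
corner [416. 209.]
corner [364. 343.]
corner [413. 343.]
```

View pics/wrist1.png

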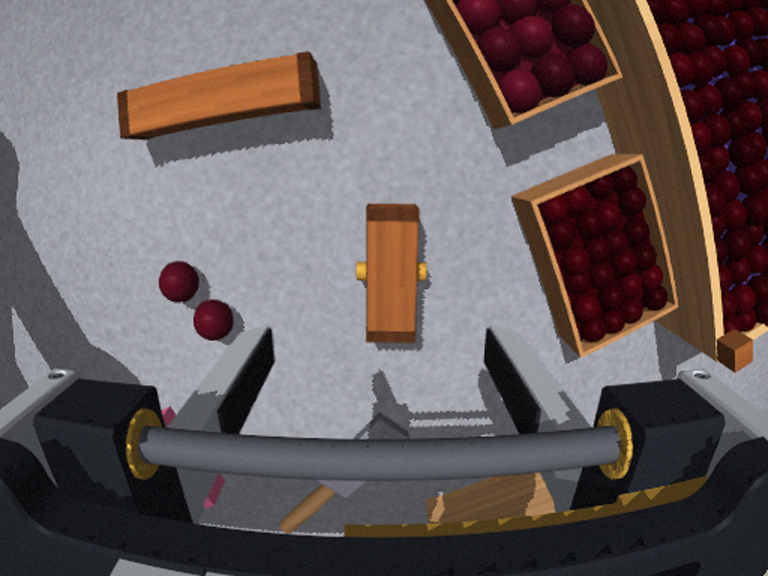

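Wrist view: knobs at (361,271) and (423,271), jaws parallel to them. The case is about 3 mm off the top-view estimate, so I'll correct for that and descend.

>>> arm_command([
  [0.0055,-0.014,-0.03,0,0.094],
  [0.0055,-0.014,-0.06,0,0.094],
  [0.0055,-0.014,-0.09,0,0.094],
  [0.0055,-0.014,-0.12,0,0.094],
  [0.0055,-0.014,-0.145,0,0.094],
  [0.0055,-0.014,-0.165,0,0.094],
  [0.0055,-0.014,-0.18,0,0.094],
  [0.0055,-0.014,-0.192,0,0.094],
  [0.0055,-0.014,-0.2,0,0.094],
  [0.0055,-0.014,-0.201,0,0.094],
])

```text
time_s: 2.98
ee_pos: [0.5427, -0.2629, 0.0033]
tool_rot: [-3.14, -0.001, 1.187]
wrist_force: [-0.2, -0.4, -0.7]
finger_gap: 0.999
```

>>> arm_command([
  [0,0,0,0,0.05],
  [0,0,0,0,0.05],
  [0,0,0,0,0.05],
  [0,0,0,0,0.05],
  [0,0,0,0,0.05],
  [0,0,0,0,0.05],
  [0,0,0,0,0.05],
  [0,0,0,0,0.05],
], force=30)

```text
time_s: 3.65
ee_pos: [0.5432, -0.2643, 0.0048]
tool_rot: [-3.141, -0.0, 1.186]
wrist_force: [-2.7, -0.0, 4.4]
finger_gap: 0.609
```

Opening 57 mm matches the knobs, so I'll lift.

>>> arm_command([
  [0,0,0.008,0,0.05],
  [0,0,0.02,0,0.05],
  [0,0,0.035,0,0.05],
  [0,0,0.05,0,0.05],
  [0,0,0.07,0,0.05],
  [0,0,0.09,0,0.05],
  [0,0,0.11,0,0.05],
  [0,0,0.13,0,0.05],
  [0,0,0.15,0,0.05],
  [0,0,0.17,0,0.05],
])

```text
time_s: 4.48
ee_pos: [0.5429, -0.2638, 0.1754]
tool_rot: [-3.141, -0.0, 1.186]
wrist_force: [-0.0, -1.2, -4.3]
finger_gap: 0.608
```

>>> arm_command([
  [0,0,0.015,0,0.05],
  [0,0,0.025,0,0.05],
  [0,0,0.03,0,0.05],
  [0,0,0.03,0,0.05],
  [0,0,0.03,0,0.05],
  [0,0,0.03,0,0.05],
  [0,0,0.03,0,0.05],
  [0,0,0.03,0,0.05],
  [0,0,0.03,0,0.05],
  [0,0,0.03,0,0.05],
])

```text
time_s: 5.32
ee_pos: [0.5432, -0.2642, 0.2041]
tool_rot: [-3.141, -0.0, 1.186]
wrist_force: [-0.6, 0.2, -4.1]
finger_gap: 0.612
```

>>> arm_command([
  [0,0,0,0,0.05],
  [0,0,0,0,0.05],
  [0,0,0,0,0.05],
  [0,0,0,0,0.05],
  [0,0,0,0,0.05],
  [0,0,0,0,0.05],
  [0,0,0,0,0.05],
  [0,0,0,0,0.05],
  [0,0,0,0,0.05],
  [0,0,0,0,0.05],
])

```text
time_s: 6.15
ee_pos: [0.5434, -0.2643, 0.2045]
tool_rot: [-3.142, 0.0, 1.186]
wrist_force: [0.7, 0.9, -4.7]
finger_gap: 0.612
```

```bash
python3 - <<'E'
from h import *
o=arm.observe();print(o["ee_pos"],o["tool_rot"],o["time_s"],o["wrist_force"])
a=arm.snapshot("scene")
c=proj(a,[.543,-.264,.22]).astype(int);print(c)
save(a,"hang",(max(c[0]-70,0),max(c[1]-60,0),c[0]+70,c[1]+60),5)
E
```

```text
[ 0.54335587 -0.26430247  0.20445115] [-3.14157057e+00  3.52249525e-06  1.18579110e+00] 6.15 [ 0.6662649   0.86303557 -4.74077375]
[206 146]
```

View pics/hang.png

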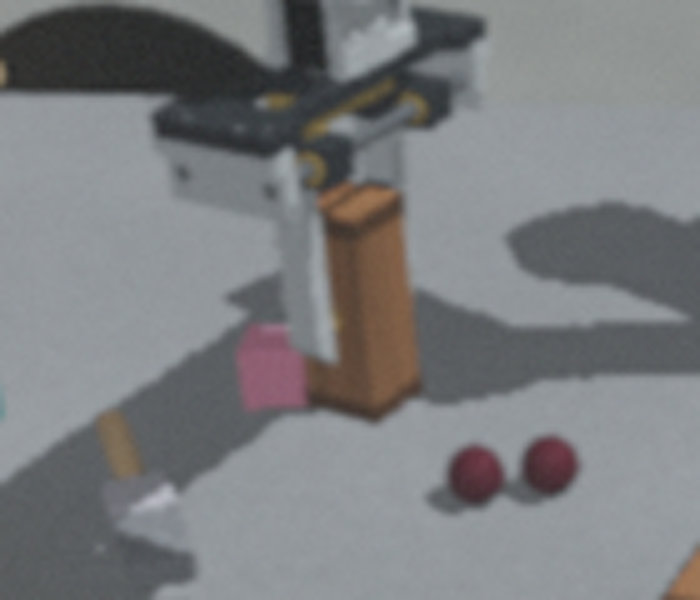

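It hangs vertical: the top end is at (360,205) and the bottom at (375,410) in the crop. Carrying it to the scale with gentle ramps.

>>> arm_command([
  [0.0005,0.004,0,0,0.05],
  [0.001,0.012,0,0,0.05],
  [0.002,0.024,0,0,0.05],
  [0.004,0.04,0,0,0.05],
  [0.006,0.06,0,0,0.05],
  [0.008,0.083,0,0,0.05],
  [0.01,0.107,0,0,0.05],
  [0.012,0.131,0,0,0.05],
  [0.0145,0.155,0,0,0.05],
  [0.017,0.179,0,0,0.05],
])

```text
time_s: 7.03
ee_pos: [0.5601, -0.0825, 0.2045]
tool_rot: [-3.142, -0.0, 1.187]
wrist_force: [0.9, -0.1, -4.3]
finger_gap: 0.612
```

>>> arm_command([
  [0.0025,0.024,0,0,0.05],
  [0.005,0.048,0,0,0.05],
  [0.0075,0.072,0,0,0.05],
  [0.01,0.096,0,0,0.05],
  [0.0125,0.12,0,0,0.05],
  [0.015,0.144,0,0,0.05],
  [0.0175,0.168,0,0,0.05],
  [0.02,0.192,0,0,0.05],
  [0.0225,0.216,0,0,0.05],
  [0.025,0.24,0,0,0.05],
])

```text
time_s: 7.87
ee_pos: [0.5844, 0.1575, 0.2046]
tool_rot: [-3.141, -0.0, 1.187]
wrist_force: [0.5, -0.2, -4.8]
finger_gap: 0.613
```

>>> arm_command([
  [0.002,0.024,0,0,0.05],
  [0.004,0.046,0,0,0.05],
  [0.006,0.066,0,0,0.05],
  [0.007,0.085,0,0,0.05],
  [0.008,0.101,0,0,0.05],
  [0.009,0.115,0,0,0.05],
  [0.009,0.125,0,0,0.05],
  [0.01,0.132,0,0,0.05],
  [0.01,0.136,0,0,0.05],
  [0.01,0.137,0,0,0.05],
])

```text
time_s: 8.7
ee_pos: [0.5953, 0.292, 0.2044]
tool_rot: [-3.142, 0.0, 1.186]
wrist_force: [-0.7, -0.7, -4.9]
finger_gap: 0.608
```

>>> arm_command([
  [0,0,-0.005,0,0.05],
  [0,0,-0.015,0,0.05],
  [0,0,-0.03,0,0.05],
  [0,0,-0.045,0,0.05],
  [0,0,-0.06,0,0.05],
  [0,0,-0.07,0,0.05],
  [0,0,-0.075,0,0.05],
  [0,0,-0.077,0,0.05],
  [0,0,-0.077,0,0.05],
  [0,0,-0.077,0,0.05],
])

```text
time_s: 9.53
ee_pos: [0.596, 0.2919, 0.1283]
tool_rot: [3.14, -0.001, 1.186]
wrist_force: [-0.0, 0.3, -4.3]
finger_gap: 0.614
```

>>> arm_command([
  [0,0,0,0,0.05],
  [0,0,0,0,0.05],
  [0,0,0,0,0.05],
  [0,0,0,0,0.05],
  [0,0,0,0,0.05],
  [0,0,0,0,0.05],
  [0,0,0,0,0.05],
  [0,0,0,0,0.05],
  [0,0,0,0,0.05],
  [0,0,0,0,0.05],
])

```text
time_s: 10.37
ee_pos: [0.5954, 0.2917, 0.1274]
tool_rot: [-3.142, 0.0, 1.186]
wrist_force: [0.4, 0.9, -4.9]
finger_gap: 0.613
```

```bash
python3 - <<'E'
from h import *
o=arm.observe();print(o["ee_pos"],o["tool_rot"],o["time_s"],o["wrist_force"])
a=arm.snapshot("scene")
c=proj(a,[.595,.292,.12]).astype(int);print(c)
save(a,"pre",(max(c[0]-75,0),max(c[1]-75,0),c[0]+75,c[1]+45),5)
E
```

```text
[0.59536719 0.29167549 0.12743772] [-3.14158048e+00  2.52597299e-05  1.18576987e+00] 10.3667 [ 0.40401992  0.87356071 -4.91349225]
[435 202]
```

View pics/pre.png

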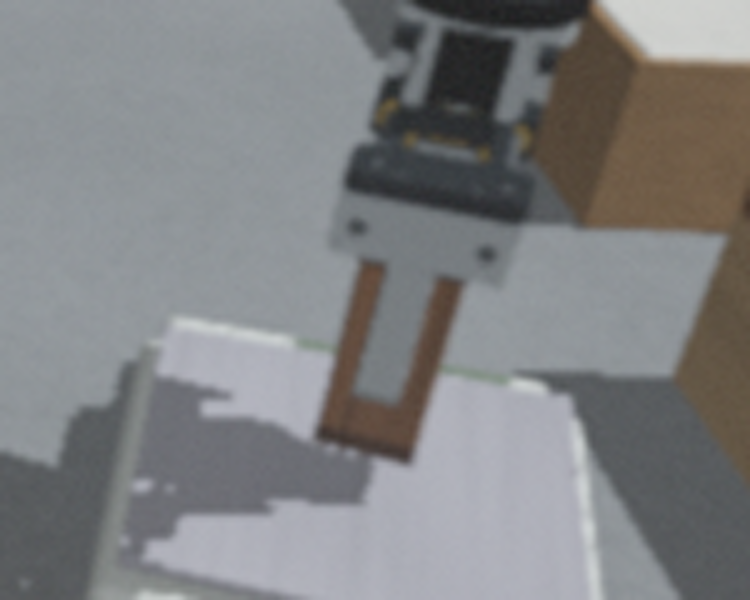

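It hangs parallel to the fingers over the plate's middle. Lowering slowly and watching the force.

>>> arm_command([
  [0,0,-0.003,0,0.05],
  [0,0,-0.007,0,0.05],
  [0,0,-0.011,0,0.05],
  [0,0,-0.014,0,0.05],
  [0,0,-0.017,0,0.05],
  [0,0,-0.019,0,0.05],
  [0,0,-0.02,0,0.05],
  [0,0,-0.021,0,0.05],
  [0,0,-0.022,0,0.05],
  [0,0,-0.022,0,0.05],
])

```text
time_s: 11.25
ee_pos: [0.5953, 0.2917, 0.1054]
tool_rot: [-3.142, 0.0, 1.186]
wrist_force: [-0.4, -0.4, -4.0]
finger_gap: 0.615
```

>>> arm_command([
  [0,0,-0.0005,0,0.05],
  [0,0,-0.001,0,0.05],
  [0,0,-0.0015,0,0.05],
  [0,0,-0.002,0,0.05],
  [0,0,-0.002,0,0.05],
  [0,0,-0.002,0,0.05],
])

```text
time_s: 11.75
ee_pos: [0.5953, 0.2917, 0.1034]
tool_rot: [-3.142, 0.0, 1.186]
wrist_force: [0.1, 0.8, -4.5]
finger_gap: 0.614
```

>>> arm_command([
  [0,0,-0.0005,0,0.05],
  [0,0,-0.001,0,0.05],
  [0,0,-0.001,0,0.05],
  [0,0,-0.001,0,0.05],
])

```text
time_s: 12.08
ee_pos: [0.5956, 0.2919, 0.1029]
tool_rot: [3.141, -0.001, 1.186]
wrist_force: [-0.4, 0.8, -2.4]
finger_gap: 0.607
```

>>> arm_command([
  [0,0,-0.0005,0,0.05],
  [0,0,-0.001,0,0.05],
  [0,0,-0.001,0,0.05],
  [0,0,-0.001,0,0.05],
])

```text
time_s: 12.42
ee_pos: [0.5957, 0.2919, 0.1029]
tool_rot: [3.141, -0.001, 1.186]
wrist_force: [-4.8, -0.6, 5.6]
finger_gap: 0.61
```

It's touching down. Easing off 0.5 mm and opening.

>>> arm_command([
  [0,0,0.0006,0,0.056],
  [0,0,0.0006,0,0.058],
  [0,0,0.0006,0,0.06],
  [0,0,0.0006,0,0.064],
  [0,0,0.0006,0,0.07],
  [0,0,0.0006,0,0.08],
  [0,0,0.0006,0,0.09],
  [0,0,0.0006,0,0.09],
  [0,0,0.0006,0,0.09],
  [0,0,0.0006,0,0.09],
])

```text
time_s: 13.25
ee_pos: [0.5954, 0.2917, 0.102]
tool_rot: [3.142, -0.0, 1.186]
wrist_force: [-0.5, 0.7, 0.1]
finger_gap: 0.952
```

```bash
python3 - <<'E'
from h import *
o=arm.observe();print(o["ee_pos"],o["time_s"],o["wrist_force"],o["finger_gap"])
a=arm.snapshot("scene"); c=(435,202)
save(a,"rel",(c[0]-75,c[1]-75,c[0]+75,c[1]+45),5)
E
```

```text
[0.59536937 0.29170461 0.10202378] 13.25 [-0.51823387  0.71547402  0.056549  ] 0.951759812140834
```

View pics/rel.png

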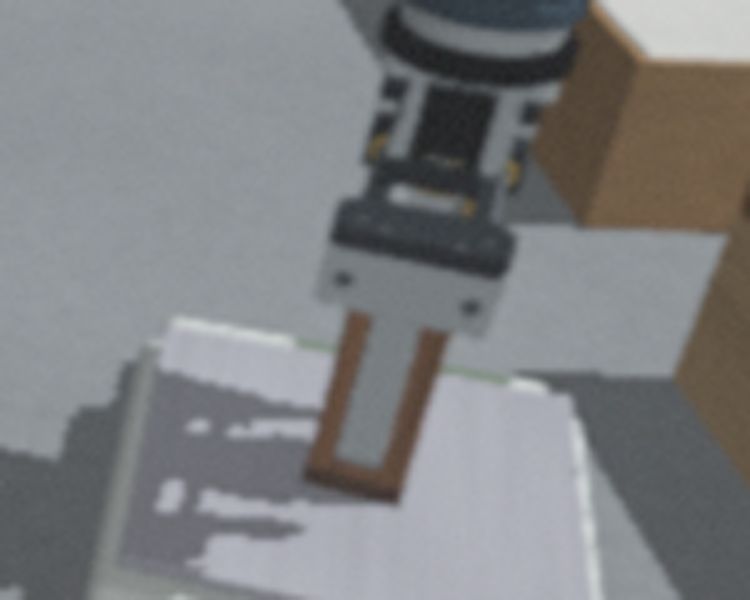

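The case stands released, with its base edge at (310–400, 475–495) on the plate and the fingers open. Lifting straight up and clear.

>>> arm_command([
  [0,0,0.005,0,0.094],
  [0,0,0.015,0,0.094],
  [0,0,0.03,0,0.094],
  [0,0,0.05,0,0.094],
  [0,0,0.075,0,0.094],
  [0,0,0.1,0,0.094],
  [0,0,0.125,0,0.094],
  [0,0,0.15,0,0.094],
  [0,0,0.165,0,0.094],
  [0,0,0.17,0,0.094],
])

```text
time_s: 14.13
ee_pos: [0.597, 0.2923, 0.2782]
tool_rot: [3.135, -0.005, 1.186]
wrist_force: [0.8, 0.2, -0.2]
finger_gap: 1.003
```

>>> arm_command([
  [0,0,0,0,0.094],
  [0,0,0,0,0.094],
  [0,0,0,0,0.094],
  [0,0,0,0,0.094],
])

```text
time_s: 14.47
ee_pos: [0.5946, 0.2915, 0.2702]
tool_rot: [-3.139, 0.002, 1.186]
wrist_force: [0.9, -0.2, 0.8]
finger_gap: 1.0
```

```bash
python3 - <<'E'
from h import *
o=arm.observe();print(o["ee_pos"],o["time_s"],o["wrist_force"])
a=arm.snapshot("scene")
# expected outline of an upright case at the placing
c=np.array([.5954,.2917]);t=1.186;u=np.array([np.cos(t),np.sin(t)]);n=np.array([-u[1],u[0]])
p=a["pixels"].copy()
for z in(.065,.175):
  for i in(1,-1):
    for j in(1,-1):
      q=proj(a,[*(c+i*.022*u+j*.02*n),z]); cv2.circle(p,tuple(int(v) for v in q.round()),1,(0,255,0),-1)
a["pixels"]=p; save(a,"final",k=1.5)
E
```

```text
[0.59461578 0.29146731 0.27020739] 14.4667 [ 0.93576899 -0.18453927  0.77334304]
```

View pics/final.png

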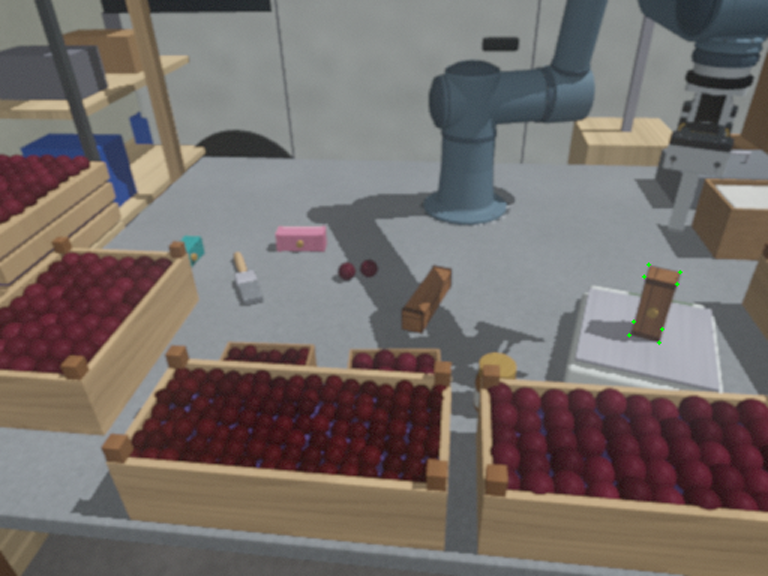

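The case stands upright on the plate at (655,303). Its outline matches the predicted upright corners, nothing else has moved, and the arm is clear, so I'm handing in.

```bash
python3 -c "
from rig import arm
arm.job_done()"
```

```text
the job is handed in; nothing more can be done
```

The short wooden case now stands upright on the scale's steel plate with its heavy end down, let go, and I handed the job in at about 14.5 s of the 37 s allowed.

- **Finding the heavy end:** I gripped the case by its two brass knobs (opening 57 mm, against 58 mm expected) and lifted it. After about 1.7 s at height it hung vertical, heavy end down. I then carried it to the plate's middle and lowered it until the wrist force showed contact. That contact briefly reached about 10 N because I pressed down a little far, so I eased off 0.5 mm before opening.
- **Final position:** In the last picture the case's outline matched the corners expected for an upright case at the plate's centre, to about a pixel. The long case and the plum punnet look unmoved in that picture; I did not measure their positions again. The gripper was about 95 mm above the case and the wrist force was near zero.
- **Checks that disagreed:** The wrist camera put the case about 3 mm from the overhead estimate, and I corrected for that before gripping. The overhead outline of the case also came out at 101 mm long instead of 110 mm, probably because the ends are dark and blurred; it did not affect the grasp.

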